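Clamp the brake lever in the crank vise

ROBOT

A 6-joint arm with a two-finger parallel gripper is mounted at the origin on the work surface. World frame = base frame: x ahead of the robot, y to its left, z up, the work surface at z = 0. Lengths are in m, angles in rad, forces in N, time in s.
With the tool pointing down it reaches from about 0.35 to 0.85 m from the base axis. Payload 8.1 kg.
Tool frame: the origin (TCP) lies midway between the tips of the shut fingers; the grasp point (between the pads) lies 19 mm behind it; z points along the fingers, y is the direction in which the jaws open and shut (so a half turn about z gives the same grasp; the last joint's range is limited). The gripper opens to 93 mm and grips with 3 to 60 N. Pads are 15 mm wide; open, the fingers measure 128 mm over their backs; the gripper's body (75 mm by 188 mm) begins 65 mm behind the grasp point.
Start: joints at [1.02, 0.13, 1.488, -0, 1.523, -0.085], TCP at [0.269, 0.536, 0.219] pointing down, gripper open.
Joint ranges: [-2.96, 2.96], [-0.89, 2.26], [0.02, 2.5], [-1.34, 4.48], [0, 2.73], [-2.66, 2.66]. Speed limits (rad/s): [2.39, 2.39, 2.79, 3.14, 3.14, 3.14].

INTERFACE

Orientations are given as a rotation vector (axis times angle).
In Python, from plant import robot, optics, ticket gives the robot as it stands.
- The arm moves only by the tool send_rows, never from a script. Its argument "targets" is a list of rows, each a list of 3 entries, a list of its own where there are three numbers: the opening, from -1 (shut) to 1 (fully open), then the shift along the tool's x, y, z in mm, then the turn about the tool's z in rad. A call has 1 to 12 rows; each row shifts and turns the commanded pose from where the row before left it, along the tool's axes as they then stand; what a row does not reach is not made up. A row lasts 1/10 s, in which the tool goes at most 50 mm and 8.59 degrees, less where a joint would pass 70% of its speed; a pose out of reach is approached as far as the arm can. A call with a gripper value outside its range is refused whole. The fingers move at their own pace and stop on an object; "newtons" is the grip in N (left out, the last holds). Time passes only in rows, so rows that do not move let the fingers close. It gives the time, the measured TCP pose, the force and the opening at its end, in the units of the state.
- robot.read_state(): the state, without advancing time (a new reading comes with each control period).
- optics.read_camera(name): name is "scene" or "top" or "wrist"; returns a dict with "color" (400x640x3 uint8, red, green, blue), "K" (3x3 intrinsics, pixels), "position" and "orientation" of the camera in the world. Camera axes: x right, y up, looking along -z (the intrinsics and any distortion apply to the point x, -y, -z); pixel columns grow to the right and rows downward; lengths in m; the calibration is good to about 2 mm. A picture is of the moment at which its call begins. There is no depth.
- ticket.close_job(): hands the job in, once; it reports no verdict.
Trained networks look in the newest picture that a camera, given by its name, has taken for a name from the list of things; names that differ only in an ending like _2 or _b are one class to them, and where a whole thing is asked for, a point or a joint stands for the part that bears it (a point fixed in the world has none). Each returns a list of dicts, best first, with "confidence" (0 to 1); they miss things now and then, are a little off and sometimes report something else, mostly with a low value. They report only what shows in the picture. A call takes as long as a camera call. They do not tell look-alikes from the thing itself.
- optics.cut_out(camera, name): "region" (400x640 bool, what is visible of it) and "point" ([column, row] in pixels, amid what is visible of it).
The state is a dict: "t": time; "q": joint angles; "dq": joint speeds; "joint_torque": joint torques, N m; "tool_pos": TCP position; "orientation": TCP orientation; "force": force on the tool from outside, world axes, zero at the start; "wrist_torque": the same for the moment, N m; "opening": finger opening in m.
Only numpy, scipy, OpenCV 4.12 (cv2) and the standard library are available. Lean on these libraries where they do the work, as an engineer would, in place of code of your own. Each camera call takes 0.05 s, during which the arm holds its last target.

TASK

Lay the loose brake lever flat on the bed of the bench vise, its thick pivot end between the open jaws and its blade running along the jaws and out past one side. Then take the loose grip sleeve of the vise's crank and, with the sleeve in the fingers all the while, wind the vise shut until it has firmly nipped the lever: stop soon after the crank goes stiff, for the soft aluminium must not be crushed, and let go. Leave everything else on the bench where it is.

Things in the scene. Friction and masses are not known exactly. Their poses are not given: they have to be found in the camera images.
- lever: Brake lever of plain aluminium, about 0.12 kg, 177 mm long, lying flat. Origin on the underside, below the middle of the thick pivot end; +x along the blade, z up. Pivot end: a block with flat parallel sides, 34 (x) by 22 (y) by 14 mm high. Blade: straight from x = 17 to 105 mm, 14 mm wide, 12 mm high, same underside, then bent slightly to -y, ending in a 14 mm ball at x = 153, y = -10.
- lever_grip (a point): Point on the straight blade of the lever, 88 mm along +x from its origin and 6 mm up: a good place to hold it, fingers closing along the lever's y (14 mm). The centre of mass is about 45 mm from the origin, so to lie on the bed by itself the pivot end belongs some 22 mm off the middle of the jaws, away from the side where the blade hangs out; this point is then clear of the bed.
- vise: Grey cast machine vise with 90 mm jaws on a steel riser fixed to the bench. Origin on the bench under it; z up; its y runs along the screw from crank (-y) to fixed jaw, its x along the jaws. Bed top at z = 125 mm, x = -45 to 45, y = -95 to 55; foot to x = +-65, z = 82. Moving jaw on the -y side, as high as the fixed one plus a 5 mm hump; at the start 30 to 36 mm from it, closing 10 mm per turn.
- fixed_jaw: The fixed jaw, 90 mm wide (x), 30 mm deep, 22 mm high. Origin: lower edge of its clamping face, middle of its width, at bed height; axes like the vise's, the opening lies towards -y. Laid down with its origin at y = -15 mm here, the lever clears both jaws; clamped, it has y = -11 mm. The blade may hang out on either side (+x or -x).
- crank: Steel crank at the vise's -y end. Origin on the screw axis in the arm's plane (vise x = 0, y = -128, z = 105 mm); its y = vise's y; its +x points along the arm to the sleeve's pin, 65 mm off; counterweight disc opposite, 62 mm reach, 8 mm out of plane. Many turns; does not travel. Clockwise seen from the crank end looking along +y (a positive turn about +y: a sleeve on the +x side goes down) closes the vise.
- crank_hub (a point): Centre of the crank's hub (same point as the crank's origin). Balanced and self-locking. Turning it with the jaws free takes 0.66 N m, 10 N across the sleeve (a halt shows less). Once the jaws bear on the lever it rises by about 12 N per radian; each newton above free running is about 41 N of clamping. Firm is 60 to 400 N, 1.5 to 9.5 N above free running; aim for 4 to 5 N. More than 400 N crushes.
- sleeve: Black plastic grip sleeve of the crank, 26 mm thick, 95 mm long, level, its axis along the vise's y, free to spin on its pin. Origin in its middle, 59.5 mm from the arm's plane towards -y, on a 65 mm circle about the screw axis. Can be gripped from above at any crank angle, fingers closing along the vise's x and not turning with the crank; grip at its middle or up to 15 mm further out, clear of the arm.
- mug: White mug of pencils, 82 mm across, 95 mm high (pencils to 180 mm); origin under its middle. To be left alone.
- mirror: Chrome round mirror housing, 104 mm across, 43 mm high, with a stem to 142 mm along +x; origin under its middle. To be left alone.
- gauge: Round flat steel spark plug gauge, about 55 mm across, 5 mm thick; origin under its middle. To be left alone.
- spark_plug: Spark plug lying along its x, 73 mm long, 23 mm thick; origin at bench level under its hexagon. To be left alone.
- spanner: Steel spanner, 170 mm long, lying along its x. To be left alone.
- grease_tin: Green tin, 72 mm across, 85 mm high; origin under its middle. To be left alone.
Not all that is in view belongs to the job. Several things look just like the lever: the one meant starts farthest to the robot's right.

How it is judged:
By the outcome, as a careful person would: the job done as asked, in the order asked, and still so for the second after the job is handed in, with the robot touching nothing.
It also fails if it takes over 72 s, if anything falls off the work surface, if the arm or the gripper's body presses on something with over 40 N, if the wrist force passes 120 N, or if a joint passes its speed limit or range.

## Working session

There is one attempt and no reset: what is moved stays moved. The work goes in short steps, Python scripts to look and compute and a tool call to move; the robot and the scene stay as the last step left them, time stands still between calls to the robot, and variables do not carry over. Pictures are saved under pics/ and viewed, and the job is handed in when it is done.

Besides the shell and the picture viewer there is one more tool, called after ">>>" as name(argument=value, ...), one argument or row to a line, values as JSON. send_rows: Moves the arm, as the interface text tells. Its arguments: {"type":"object","properties":{"targets":{"type":"array","items":{"type":"array"}},"newtons":{"type":"number"}},"required":["targets"]}

```bash
ls; mkdir -p pics; python3 - <<'E'
from plant import robot, optics, ticket
import cv2
s=robot.read_state();print({k:s[k] for k in s})
for n in("scene","top","wrist"):
    c=optics.read_camera(n);cv2.imwrite(f"pics/{n}0.png",c["color"][:,:,::-1]);print(n,c["K"],c["position"],c["orientation"],[k for k in c])
E
```

```text
pics
{'t': 0.0, 'q': array([ 1.01962059e+00,  1.31127224e-01,  1.48926165e+00, -1.20871181e-05,
        1.52300047e+00, -8.53917238e-02]), 'dq': array([-0.00048356,  0.00108094, -0.0018685 ,  0.00094949, -0.00138747,
        0.00080211]), 'joint_torque': array([-4.11999081e-04, -5.59842968e+01, -4.91761601e+01,  7.67065678e-02,
        3.57057794e-02, -1.97012159e-04]), 'tool_pos': array([0.2691586 , 0.53561191, 0.2176174 ]), 'orientation': array([-7.24927482e-01, -3.05624229e+00,  2.68594541e-03]), 'force': array([ 0.38561229,  0.58398903, -0.44221362]), 'wrist_torque': array([ 0.02777035,  0.00297   , -0.05566525]), 'opening': 0.09306890171955061}
scene [[414.52482571   0.         325.30448791]
 [  0.         414.52482571 199.98993961]
 [  0.           0.           1.        ]] [1.73440854 0.00340579 1.31996301] [0.63311043 0.58273972 1.44750161] ['color', 'K', 'position', 'orientation']
top [[370.38365386   0.         319.96036437]
 [  0.         370.38365386 207.23228835]
 [  0.           0.           1.        ]] [0.39143376 0.10325453 1.23218973] [ 0.08910302 -0.07902025 -1.58068061] ['color', 'K', 'position', 'orientation']
wrist [[279.69160523   0.         324.93013886]
 [  0.         279.69160523 206.2449153 ]
 [  0.           0.           1.        ]] [0.20720711 0.56745313 0.38343755] [-0.22833587 -0.13993939  1.09858973] ['color', 'K', 'position', 'orientation']
```

View pics/scene0.png

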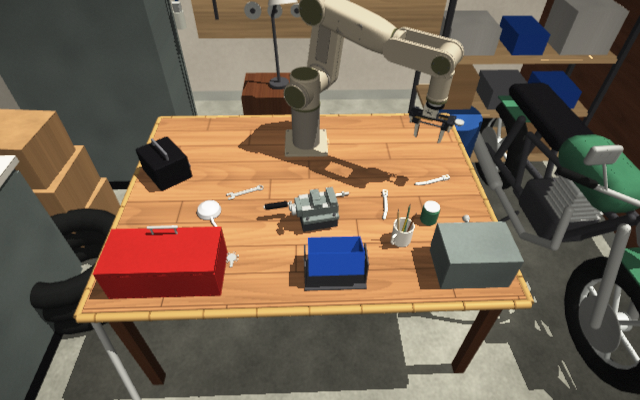

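View pics/top0.png

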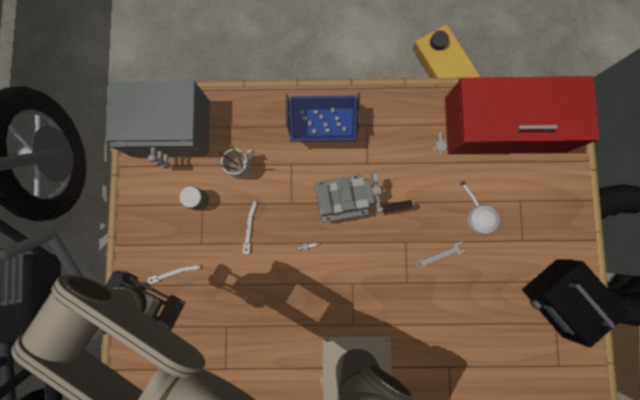

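View pics/wrist0.png

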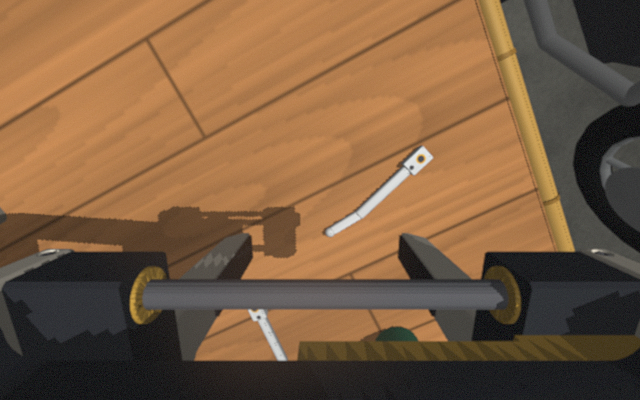

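```bash
cat > h.py <<'E'
from plant import robot, optics, ticket
import cv2, numpy as np
from scipy.spatial.transform import Rotation as R
def proj(c,P):
    P=np.atleast_2d(P);X=(P-c["position"])@R.from_rotvec(c["orientation"]).as_matrix()
    X=X*[1,-1,-1];u=X@c["K"].T;return u[:,:2]/u[:,2:]
def ray(c,uv):
    d=np.linalg.inv(c["K"])@[uv[0],uv[1],1];d=d*[1,-1,-1]
    return R.from_rotvec(c["orientation"]).as_matrix()@d
def atz(c,uv,z):
    d=ray(c,uv);return c["position"]+d*(z-c["position"][2])/d[2]
E
python3 - <<'E'
from h import *
for n in("top","scene"):
    c=optics.read_camera(n)
    for nm in("lever","vise","fixed_jaw","crank","sleeve","mug","mirror","gauge","spark_plug","spanner","grease_tin"):
        for d in optics.cut_out(n,nm)[:4]:
            print(n,nm,round(d["confidence"],2),np.round(d["point"]),d["region"].sum(),atz(c,d["point"],0.01).round(3))
c=optics.read_camera("top")["color"][:,:,::-1]
cv2.imwrite("pics/t1.png",cv2.resize(c[160:300,130:280],None,fx=4,fy=4,interpolation=2))
cv2.imwrite("pics/t2.png",cv2.resize(c[160:240,300:430],None,fx=6,fy=6,interpolation=2))
cv2.imwrite("pics/t3.png",cv2.resize(c[120:280,400:520],None,fx=3.5,fy=3.5,interpolation=2))
E
```

```text
top lever 0.62 [244. 232.] 264 [0.443 0.36  0.01 ]
top lever 0.56 [173. 273.] 252 [0.311 0.593 0.01 ]
top vise 0.84 [347. 201.] 2720 [0.544 0.019 0.01 ]
top fixed_jaw 0.8 [322. 197.] 280 [0.556 0.104 0.01 ]
top crank 0.9 [383. 207.] 437 [ 0.522 -0.1    0.01 ]
top sleeve 0.67 [399. 204.] 287 [ 0.531 -0.153  0.01 ]
top mug 0.7 [237. 162.] 767 [0.678 0.389 0.01 ]
top mirror 0.75 [481. 219.] 863 [ 0.477 -0.419  0.01 ]
top gauge 0.73 [438. 141.] 80 [ 0.743 -0.29   0.01 ]
top gauge 0.51 [236. 162.] 809 [0.677 0.393 0.01 ]
top gauge 0.41 [441. 253.] 364 [ 0.367 -0.284  0.01 ]
top spark_plug 0.54 [307. 244.] 79 [0.402 0.155 0.01 ]
top spanner 0.74 [439. 252.] 335 [ 0.372 -0.278  0.01 ]
top grease_tin 0.8 [193. 195.] 506 [0.569 0.532 0.01 ]
scene lever 0.63 [436. 178.] 118 [0.304 0.61  0.01 ]
scene lever 0.52 [387. 201.] 103 [0.448 0.356 0.01 ]
scene vise 0.74 [315. 207.] 1744 [0.477 0.034 0.01 ]
scene fixed_jaw 0.63 [332. 196.] 154 [0.412 0.112 0.01 ]
scene crank 0.62 [280. 208.] 264 [ 0.479 -0.117  0.01 ]
scene mug 0.78 [403. 232.] 597 [0.629 0.398 0.01 ]
scene mug 0.52 [316. 206.] 1794 [0.471 0.039 0.01 ]
scene mirror 0.73 [209. 212.] 394 [ 0.495 -0.422  0.01 ]
scene gauge 0.42 [229. 258.] 78 [ 0.742 -0.306  0.01 ]
scene spark_plug 0.29 [314. 206.] 1759 [0.472 0.031 0.01 ]
scene grease_tin 0.94 [431. 214.] 333 [0.531 0.535 0.01 ]
scene grease_tin 0.61 [385. 203.] 105 [0.463 0.344 0.01 ]
scene grease_tin 0.19 [233. 261.] 98 [ 0.757 -0.29   0.01 ]
```

View pics/t1.png

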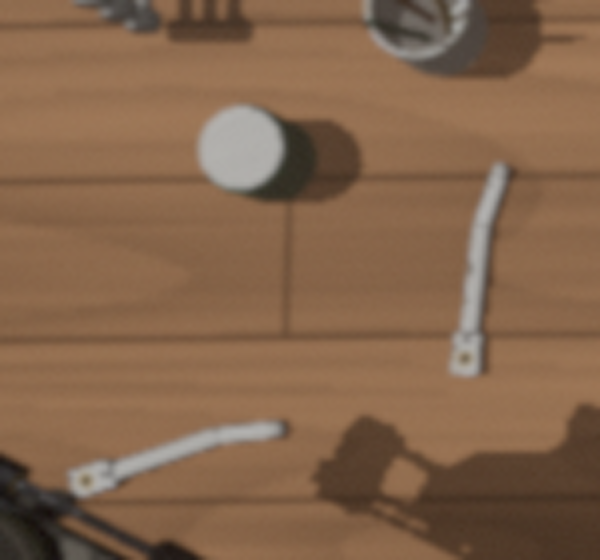

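View pics/t2.png

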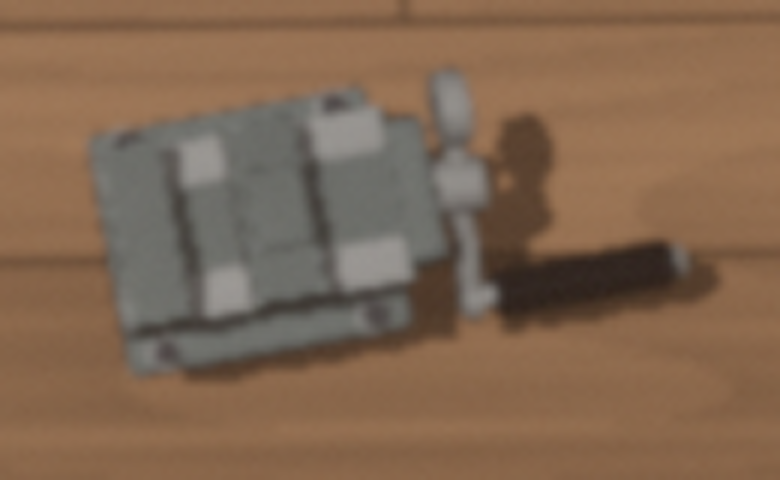

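View pics/t3.png

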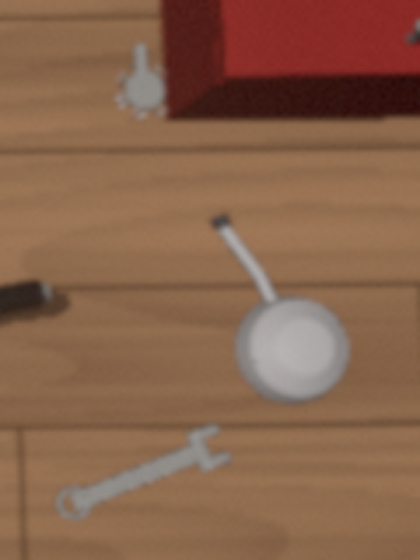

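```bash
cat >> h.py <<'E'
def axes(s=None):
    s=s or robot.read_state();return R.from_rotvec(s["orientation"]).as_matrix()
E
python3 - <<'E'
from h import *
s=robot.read_state();A=axes(s);print(A.round(3))
c=optics.read_camera("wrist");C=R.from_rotvec(c["orientation"]).as_matrix()
print("cam in tool",(A.T@(c["position"]-s["tool_pos"])).round(4));print((A.T@C).round(3))
c=optics.read_camera("top")
# lever from top by region: PCA
for d in optics.cut_out("top","lever")[:1]:
    ys,xs=np.nonzero(d["region"]);P=np.array([atz(c,(x,y),0.012)[:2] for x,y in zip(xs,ys)])
    i=P[:,0].argsort();print(P[i[:8]].mean(0),P[i[-8:]].mean(0),P.mean(0))
for p in[(245.5,249),(247,240),(250,222),(254,203)]:print(p,atz(c,p,0.013).round(4))
E
```

```text
[[-0.893  0.449 -0.   ]
 [ 0.449  0.893 -0.   ]
 [-0.    -0.    -1.   ]]
cam in tool [ 0.0697  0.0003 -0.1657]
[[-0.     0.968  0.252]
 [ 1.     0.001 -0.001]
 [-0.001  0.252 -0.968]]
[0.27946053 0.65930728] [0.33425991 0.52218872] [0.30848887 0.60536664]
(245.5, 249) [0.3876 0.3558 0.013 ]
(247, 240) [0.4169 0.3511 0.013 ]
(250, 222) [0.476  0.3418 0.013 ]
(254, 203) [0.539  0.3291 0.013 ]
```

```bash
cat >> h.py <<'E'
def plan(dw,turn=0,n=None,s=None,step=40,open_=1):
    """dw world delta (m); prints identical-step rows: tool-frame shift per row assuming turning first (zero shift) evenly spread"""
    A=axes(s);dw=np.array(dw,float)
    n=n or int(max(np.ceil(np.linalg.norm(dw)*1000/step),np.ceil(abs(turn)/0.12),1))
    for i in range(n):
        B=A@R.from_euler('z',turn*i/n).as_matrix()
        print([open_,(B.T@dw*1000/n).round(1).tolist(),round(turn/n,4)])
E
python3 - <<'E'
from h import *
plan([0.455-.269,.345-.536,0.0],-0.31,step=30)
E
```

```text
[1, [-28.0, -9.7, -0.0], -0.0344]
[1, [-27.6, -10.6, -0.0], -0.0344]
[1, [-27.3, -11.6, -0.0], -0.0344]
[1, [-26.8, -12.5, -0.0], -0.0344]
[1, [-26.4, -13.4, -0.0], -0.0344]
[1, [-25.9, -14.3, -0.0], -0.0344]
[1, [-25.4, -15.2, -0.0], -0.0344]
[1, [-24.9, -16.1, -0.0], -0.0344]
[1, [-24.3, -16.9, -0.0], -0.0344]
```

Candidates for the lever: top-view (247,228) at y≈0.35, and (175,273) at y≈0.60 (decoy, further left); the spanner (440,255) and mirror stem (470,195) are other things. Choice: (247,228), the rightmost one, seen in the close crop as a clean lever with its pivot block at (245,249).

>>> send_rows(
  targets=[
    [1, [-28, -10, 0], -0.034],
    [1, [-28, -11, 0], -0.034],
    [1, [-27, -12, 0], -0.034],
    [1, [-27, -12, 0], -0.034],
    [1, [-26, -13, 0], -0.034],
    [1, [-26, -14, 0], -0.034],
    [1, [-25, -15, 0], -0.034],
    [1, [-25, -16, 0], -0.034],
    [1, [-24, -17, 0], -0.034],
    [1, [0, 0, 0], 0],
    [1, [0, 0, 0], 0],
  ],
)

```text
t: 2.65
tool_pos: [0.4547, 0.3451, 0.2186]
orientation: [-0.254, -3.131, -0.0]
force: [-0.0, 1.3, -0.2]
opening: 0.0929
```

```bash
python3 - <<'E'
from h import *
c=optics.read_camera("wrist");cv2.imwrite("pics/w1.png",c["color"][:,:,::-1])
s=robot.read_state();print(s["t"],s["tool_pos"],axes(s).round(3).tolist())
for d in optics.cut_out("wrist","lever")[:2]:
    print(d["confidence"],d["point"],d["region"].sum(),atz(c,d["point"],.012))
E
```

```text
2.7 [0.45419636 0.34563349 0.21861148] [[-0.987, 0.16, -0.0], [0.16, 0.987, 0.0], [0.0, 0.0, -1.0]]
0.66 [521.2, 31.5] 2136 [0.30836259 0.60517036 0.012     ]
0.6 [324.9, 175.8] 1373 [0.44023867 0.34808427 0.012     ]
```

View pics/w1.png

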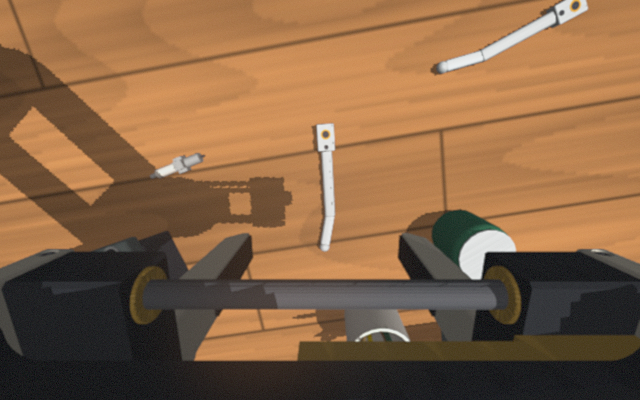

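```bash
python3 - <<'E'
from h import *
c=optics.read_camera("wrist")
d=[d for d in optics.cut_out("wrist","lever") if abs(d["point"][0]-325)<60][0]
m=d["region"];ys,xs=np.nonzero(m)
for v in range(ys.min(),ys.max()+1,6):
    r=xs[ys==v];print(v,r.min(),r.max(),atz(c,((r.min()+r.max())/2,v),.012).round(4),end=" | ")
# fit model polygon
from scipy.optimize import minimize
def poly(p):
    L=[(-17,-11,14),(17,-11,14),(17,-7,12),(105,-7,12),(153,-17,12),(160,-10,12),(153,-3,12),(105,7,12),(17,7,12),(17,11,14),(-17,11,14)]
    a=p[2];return np.array([[p[0]+(x*np.cos(a)-y*np.sin(a))/1000,p[1]+(x*np.sin(a)+y*np.cos(a))/1000,z/1000] for x,y,z in L])
def cost(p):
    q=proj(c,poly(p))*16;im=np.zeros(m.shape,np.uint8);cv2.fillPoly(im,[q.round().astype(np.int32)],255,cv2.LINE_AA,4)
    return np.abs(im/255.-m).sum()
best=min((minimize(cost,[.388,.355,a],method="Nelder-Mead",options=dict(initial_simplex=[[.388,.355,a],[.394,.355,a],[.388,.361,a],[.388,.355,a+.08]])) for a in(-.22,-.16,-.1)),key=lambda r:r.fun)
print("\n",best.x,best.fun,m.sum())
x,y,a=best.x;print("grip",x+.088*np.cos(a),y+.088*np.sin(a))
s=robot.read_state();A=axes(s);print("tool y yaw",np.arctan2(-A[0,1],A[1,1]))
E
```

```text
124 327 331 [0.3747 0.3647 0.012 ] | 130 316 333 [0.381  0.3579 0.012 ] | 136 315 333 [0.3883 0.356  0.012 ] | 142 316 334 [0.396  0.3561 0.012 ] | 148 317 333 [0.4035 0.3549 0.012 ] | 154 320 331 [0.4112 0.3543 0.012 ] | 160 320 331 [0.4189 0.3531 0.012 ] | 166 320 331 [0.4267 0.3518 0.012 ] | 172 321 331 [0.4347 0.3512 0.012 ] | 178 321 331 [0.4427 0.3499 0.012 ] | 184 320 332 [0.4507 0.3486 0.012 ] | 190 322 332 [0.459  0.3487 0.012 ] | 196 323 332 [0.4674 0.348  0.012 ] | 202 323 332 [0.4757 0.3467 0.012 ] | 208 323 333 [0.4842 0.3461 0.012 ] | 214 324 333 [0.4928 0.3454 0.012 ] | 220 323 332 [0.5012 0.3427 0.012 ] | 226 322 332 [0.5098 0.3406 0.012 ] | 232 320 331 [0.5182 0.3371 0.012 ] | 238 319 330 [0.5269 0.3343 0.012 ] | 244 319 329 [0.5357 0.3321 0.012 ] | 250 320 327 [0.5447 0.3299 0.012 ] | 
 [ 0.39086103  0.35610193 -0.10890472] 141.45098039215685 1602
grip 0.47833969524949954 0.3465372429906867
tool y yaw -0.158769070050518
```

>>> send_rows(
  targets=[
    [1, [-23, 5, 0], -0.05],
    [1, [0, 0, 40], 0],
    [1, [0, 0, 40], 0],
    [1, [0, 0, 40], 0],
    [1, [0, 0, 40], 0],
    [1, [0, 0, 30], 0],
    [1, [0, 0, 10], 0],
    [1, [0, 0, 7], 0],
    [1, [0, 0, 7], 0],
    [1, [0, 0, 0], 0],
  ],
  newtons=45,
)

```text
t: 3.85
tool_pos: [0.4785, 0.3472, 0.0054]
orientation: [0.172, 3.136, 0.001]
force: [-0.8, 0.2, 1.2]
opening: 0.0927
```

```bash
python3 - <<'E'
from h import *
c=optics.read_camera("wrist");cv2.imwrite("pics/w2.png",c["color"][:,:,::-1])
s=robot.read_state();print(s["t"],s["tool_pos"],s["force"])
E
```

```text
3.9 [0.47873146 0.34721537 0.0058451 ] [ 0.06960865 -0.83649877  0.25382184]
```

View pics/w2.png

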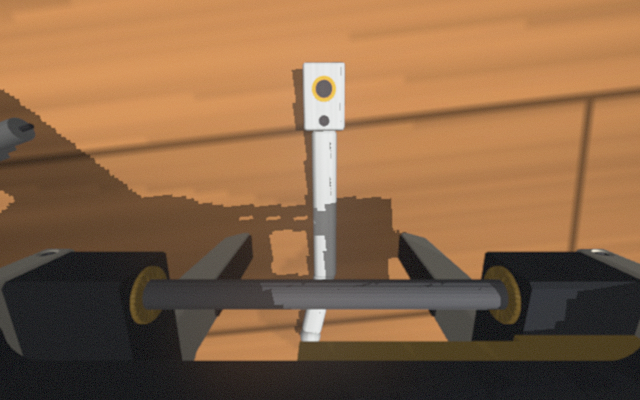

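>>> send_rows(
  targets=[
    [1, [0, 0, 2], 0],
    [-1, [0, 0, 0], 0],
    [-1, [0, 0, 0], 0],
    [-1, [0, 0, 0], 0],
    [-1, [0, 0, 0], 0],
    [-1, [0, 0, 0], 0],
    [-1, [0, 0, 0], 0],
    [-1, [0, 0, 0], 0],
    [-1, [0, 0, 0], 0],
  ],
  newtons=45,
)

```text
t: 4.8
tool_pos: [0.478, 0.3466, 0.0026]
orientation: [-0.172, -3.137, 0.0]
force: [-0.1, -0.0, -0.2]
opening: 0.0335
```

```bash
python3 - <<'E'
from h import *
c=optics.read_camera("wrist");cv2.imwrite("pics/w3.png",c["color"][:,:,::-1])
s=robot.read_state();print(s["t"],s["tool_pos"],s["force"],s["opening"])
E
```

```text
4.85 [0.47796252 0.34659876 0.00259104] [ 0.53916668  0.1109412  -0.2436992 ] 0.030117160437652692
```

View pics/w3.png

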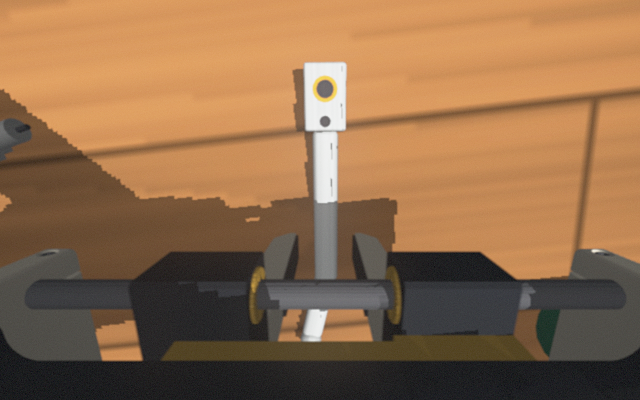

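Fingers are still closing around the blade (blade at column 325, pivot at (325,95)). Keep closing, then lift.

>>> send_rows(
  targets=[
    [-1, [0, 0, 0], 0],
    [-1, [0, 0, 0], 0],
    [-1, [0, 0, 0], 0],
    [-1, [0, 0, 0], 0],
    [-1, [0, 0, 0], 0],
    [-1, [0, 0, -20], 0],
    [-1, [0, 0, -40], 0],
    [-1, [0, 0, -40], 0],
    [-1, [0, 0, -40], 0],
    [-1, [0, 0, -40], 0],
    [-1, [0, 0, -40], 0],
    [-1, [0, 0, -20], 0],
  ],
)

```text
t: 6.05
tool_pos: [0.4791, 0.3473, 0.2472]
orientation: [0.172, 3.132, 0.005]
force: [0.6, 1.0, -1.1]
opening: 0.0135
```

```bash
python3 - <<'E'
from h import *
c=optics.read_camera("wrist");cv2.imwrite("pics/w4.png",c["color"][:,:,::-1])
s=robot.read_state();print(s["t"],s["tool_pos"],s["force"],s["opening"])
E
```

```text
6.1 [0.48000109 0.34784254 0.24981276] [0.45222545 0.30133631 2.12093245] 0.013296512673080393
```

View pics/w4.png

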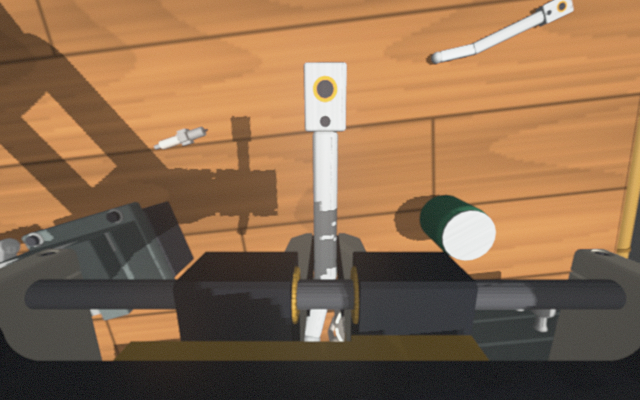

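```bash
python3 - <<'E'
from h import *
plan([0.62-.48,.10-.348,0.01],-0.28,n=9,open_=-1)
E
```

```text
[-1, [-18.5, -25.7, -1.1], -0.0311]
[-1, [-17.7, -26.2, -1.1], -0.0311]
[-1, [-16.9, -26.8, -1.1], -0.0311]
[-1, [-16.0, -27.3, -1.1], -0.0311]
[-1, [-15.2, -27.8, -1.1], -0.0311]
[-1, [-14.3, -28.2, -1.1], -0.0311]
[-1, [-13.4, -28.7, -1.1], -0.0311]
[-1, [-12.5, -29.1, -1.1], -0.0311]
[-1, [-11.6, -29.4, -1.1], -0.0311]
```

>>> send_rows(
  targets=[
    [-1, [-18.5, -26, -1], -0.031],
    [-1, [-18, -26, -1], -0.031],
    [-1, [-17, -27, -1], -0.031],
    [-1, [-16, -27, -1], -0.031],
    [-1, [-15, -28, -1], -0.031],
    [-1, [-14, -28, -1], -0.031],
    [-1, [-13, -29, -1], -0.031],
    [-1, [-12.5, -29, -1], -0.031],
    [-1, [-12, -29, -1], -0.031],
    [-1, [0, 0, 0], 0],
    [-1, [0, 0, 0], 0],
    [-1, [0, 0, 0], 0],
  ],
)

```text
t: 7.3
tool_pos: [0.6172, 0.0995, 0.2507]
orientation: [0.266, -3.129, -0.001]
force: [-0.9, 0.3, -1.4]
opening: 0.0134
```

```bash
python3 - <<'E'
from h import *
c=optics.read_camera("wrist");cv2.imwrite("pics/w5.png",c["color"][:,:,::-1])
s=robot.read_state();print(s["t"],s["tool_pos"],s["force"],s["opening"]);A=axes(s);print("tool y yaw",np.arctan2(-A[0,1],A[1,1]))
print(c["position"].tolist(),c["orientation"].tolist())
np.savez("w5.npz",**c)
E
```

```text
7.35 [0.61724894 0.09975072 0.25097615] [ 0.0107179   0.54961345 -1.41793897] 0.013371878675672837
tool y yaw 0.17000362626737242
[0.5489426608213472, 0.08819675614838186, 0.41650537345552774] [-0.18528274644044668, -0.2211458564457856, 1.7293695419153587]
```

View pics/w5.png

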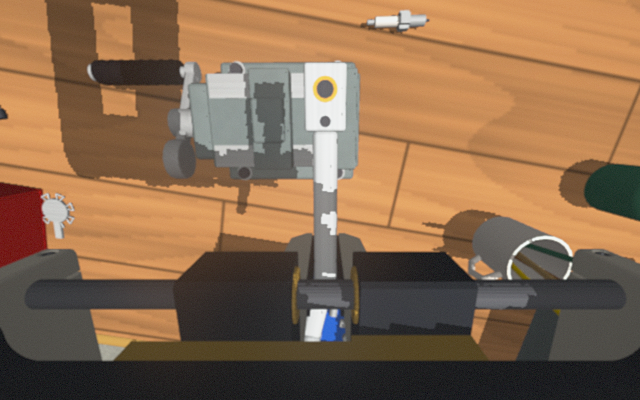

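```bash
python3 - <<'E'
import cv2
im=cv2.imread("pics/w5.png");cv2.imwrite("pics/w5z.png",cv2.resize(im[45:195,150:370],None,fx=3.6,fy=3.6,interpolation=2))
E
```

```text
(no output)
```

View pics/w5z.png

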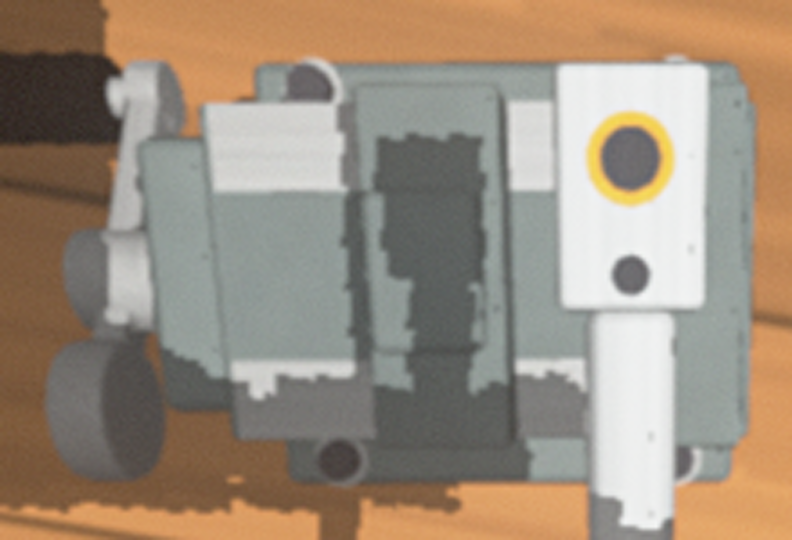

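```bash
python3 - <<'E'
from h import *
c=dict(np.load("w5.npz"))
z2p=lambda x,y:(150+x/3.6-.4,45+y/3.6-.4)
pts={"fixTop_near":(507,100,.147),"fixTop_far":(517,440,.147),"movL_near":(204,104,.147),"movL_far":(237,440,.147),"movR_near":(342,100,.147),"movR_far":(373,440,.147),
"hub":(125,275,.105)}
P={}
for k,(x,y,z) in pts.items():
    P[k]=atz(c,z2p(x,y),z);print(k,P[k].round(4))
for a in("fixTop","movL","movR"):
    d=P[a+"_far"]-P[a+"_near"];print(a,np.linalg.norm(d),"yaw",np.arctan2(d[1],d[0]))
r=P["fixTop_near"]-P["movR_near"];print(r)
E
```

```text
fixTop_near [0.5022 0.0495 0.147 ]
fixTop_far [0.5843 0.0636 0.147 ]
movL_near [ 0.5156 -0.0239  0.147 ]
movL_far [ 0.5969 -0.01    0.147 ]
movR_near [0.509  0.0095 0.147 ]
movR_far [0.5908 0.0257 0.147 ]
hub [ 0.5611 -0.0615  0.105 ]
fixTop 0.08334655025083275 yaw 0.17012769524157662
movL 0.08242125206709668 yaw 0.16938716200165554
movR 0.08336628360164676 yaw 0.19620369506501262
[-0.00683433  0.03999491  0.        ]
```

```bash
cat >> h.py <<'E'
def vtow(f,yaw,pts):
    # pts in fixed-jaw axes with z world, mm
    p=np.array(pts,float)/1000;cs,sn=np.cos(yaw),np.sin(yaw)
    return np.c_[f[0]+p[:,0]*cs-p[:,1]*sn,f[1]+p[:,0]*sn+p[:,1]*cs,p[:,2]]
def rect(x0,x1,y0,y1,z):return [(x0,y0,z),(x1,y0,z),(x1,y1,z),(x0,y1,z)]
def overlay(c,f,yaw,gap,name,crop,fx,fy0=25):
    u0,u1,v0,v1=crop;im=cv2.resize(c["color"][v0:v1,u0:u1,::-1],None,fx=fx,fy=fx,interpolation=2)
    for r,col in [(rect(-45,45,0,30,147),(0,0,255)),(rect(-45,45,0,30,125),(0,0,120)),(rect(-45,45,-gap-30,-gap,147),(255,0,0)),(rect(-45,45,-95-fy0,55-fy0,125),(0,255,0)),(rect(-65,65,-95-fy0,55-fy0,82),(0,255,255))]:
        q=(proj(c,vtow(f,yaw,r))-[u0,v0]+.5)*fx-.5
        cv2.polylines(im,[q.round().astype(int)],True,col,1)
    cv2.imwrite(name,im)
E
python3 - <<'E'
from h import *
c=dict(np.load("w5.npz"))
overlay(c,(.5433,.0566),.17,36,"pics/o1.png",(150,370,45,195),3.6)
E
```

```text
(no output)
```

View pics/o1.png

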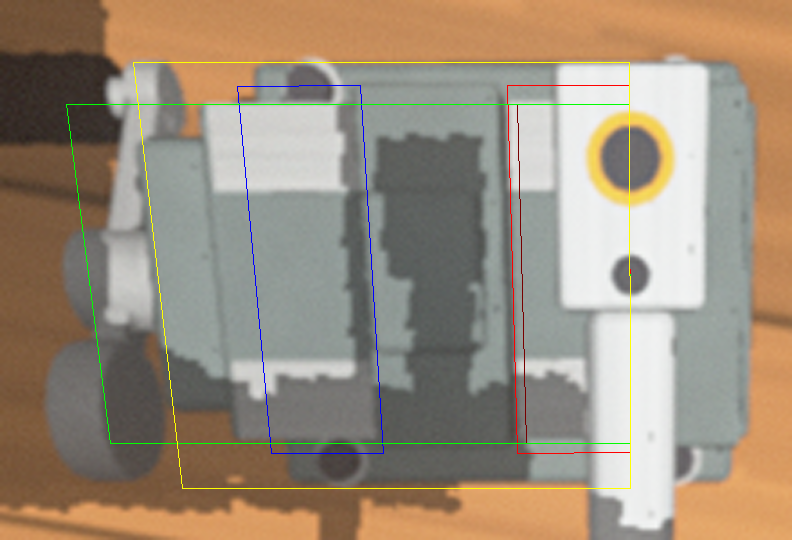

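The white-ended strips sit at bed height, so the block at zoom x 355–505 is the moving jaw. The real gap is under the lever, so I'll shift it aside and look again.

>>> send_rows(
  targets=[
    [-1, [0, -28, 0], 0],
    [-1, [0, -27, 0], 0],
    [-1, [0, 0, 0], 0],
    [-1, [0, 0, 0], 0],
  ],
)

```text
t: 7.75
tool_pos: [0.6269, 0.0452, 0.2515]
orientation: [0.265, -3.13, -0.001]
force: [-0.1, -0.4, -0.7]
opening: 0.0129
```

```bash
python3 - <<'E'
from h import *
c=optics.read_camera("wrist");np.savez("w6.npz",**c)
s=robot.read_state();print(s["t"],s["tool_pos"]);
for d in optics.cut_out("wrist","fixed_jaw")[:2]:
    ys,xs=np.nonzero(d["region"]);print(d["confidence"],d["point"],xs.min(),xs.max(),ys.min(),ys.max())
cv2.imwrite("pics/w6z.png",cv2.resize(c["color"][45:195,210:430,::-1],None,fx=3.6,fy=3.6,interpolation=2))
E
```

```text
7.8 [0.62687811 0.04566766 0.25161848]
0.73 [397.9, 117.8] 377 418 66 168
0.33 [10.9, 40.8] 0 46 0 119
```

View pics/w6z.png

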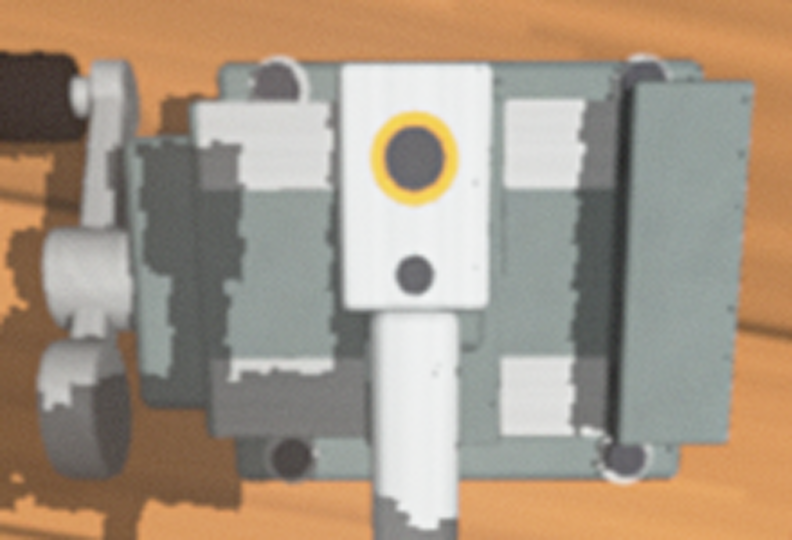

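```bash
python3 - <<'E'
from h import *
from scipy.optimize import least_squares
c=dict(np.load("w6.npz"))
z2p=lambda x,y:((x+.5)/3.6-.5+210,(y+.5)/3.6-.5+45)
obs=[((-45,0,147),(632,84)),((-45,30,147),(753,84)),((45,30,147),(730,442)),((45,0,147),(622,442)),((-45,0,125),(615,101)),((45,0,125),(608,436))]
U=np.array([z2p(*o[1]) for o in obs]);L=[o[0] for o in obs]
r=least_squares(lambda p:(proj(c,vtow(p[:2],p[2],L))-U).ravel(),[.545,.09,.17]);print(r.x,r.fun.round(2))
f,yaw=r.x[:2],r.x[2]
for x,y,z in[(500,100,.152),(498,438,.152),(500,100,.125),(498,438,.125)]:
    d=atz(c,z2p(x,y),z)[:2]-f;print(z,"gap y",(-d[0]*np.sin(yaw)+d[1]*np.cos(yaw))*1000, "x",(d[0]*np.cos(yaw)+d[1]*np.sin(yaw))*1000)
s=robot.read_state();A=axes(s);print("tool yaw",np.arctan2(-A[0,1],A[1,1]))
# in-hand lever: pivot corners at top z
zt=s["tool_pos"][2]-.0026+.014
for p in[(342,64),(492,64),(488,307),(345,309)]:
    w=atz(c,z2p(*p),zt);print("lever tool",(A.T@(w-s["tool_pos"])*1000).round(1))
overlay(c,f,yaw,33,"pics/o2.png",(210,430,45,195),3.6)
E
```

```text
[0.53774951 0.08555016 0.18954437] [-0.02 -0.82  0.34 -1.58  0.74  0.97 -0.37  1.62 -0.09 -0.3  -0.68  0.68]
0.152 gap y -32.809360406125535 x -40.42708774794905
0.152 gap y -33.2883803608319 x 41.11100731802545
0.125 gap y -30.586724315658355 x -45.61279592026555
0.125 gap y -31.11449628560137 x 44.2237978073413
tool yaw 0.1702856170603996
lever tool [104.  -10.2 -11.4]
lever tool [104.   10.7 -11.4]
lever tool [ 71.3  10.7 -11.4]
lever tool [ 71.  -10.4 -11.4]
```

View pics/o2.png

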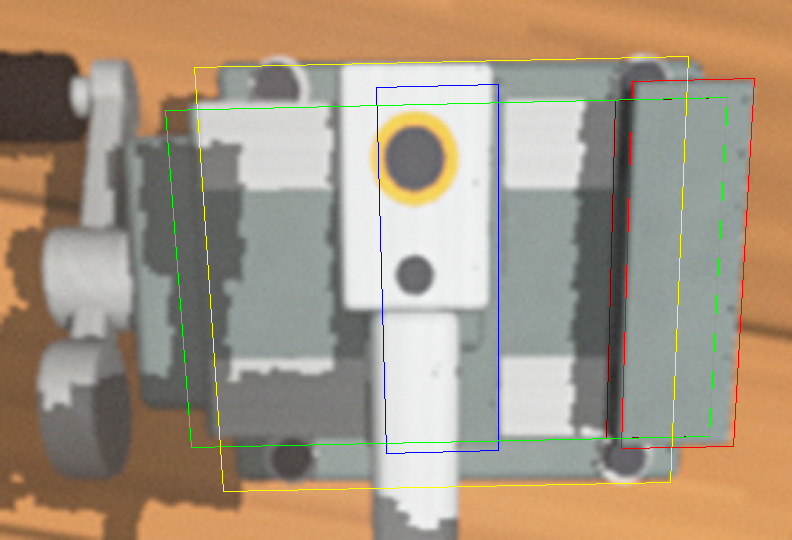

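```bash
python3 - <<'E'
from h import *
from scipy.optimize import least_squares
c=dict(np.load("w6.npz"))
z2p=lambda x,y:((x+.5)/3.6-.5+210,(y+.5)/3.6-.5+45)
obs=[((-45,0,147),(632,84)),((-45,30,147),(753,84)),((45,30,147),(730,442)),((45,0,147),(622,442)),((-45,0,125),(615,101)),((45,0,125),(608,436))]
U=np.array([z2p(*o[1]) for o in obs]);L=[o[0] for o in obs]
for yaw in(.170,.176):
    r=least_squares(lambda p:(proj(c,vtow(p[:2],yaw,L))-U).ravel(),[.545,.09]);print(yaw,r.x,r.fun.round(2))
    f=r.x
    t=vtow(f,yaw,[(65.6,-15,160+3+2.6)])[0];s=robot.read_state();A=axes(s)
    print(t,(A.T@(t-s["tool_pos"])*1000).round(1))
E
```

```text
0.17 [0.53756217 0.08544404] [ 0.91 -1.08  1.22 -1.12 -0.27  1.38 -1.35  1.42  0.76 -0.54 -1.58  0.49]
[0.60475426 0.08175863 0.1656    ] [15.7 39.1 86.1]
0.176 [0.53761989 0.08547622] [ 0.62 -1.    0.95 -1.26  0.04  1.26 -1.05  1.48  0.5  -0.46 -1.3   0.55]
[0.60483289 0.08219402 0.1656    ] [15.6 39.5 86.1]
```

>>> send_rows(
  targets=[
    [-1, [8, 20, 0], -0.005],
    [-1, [8, 19, 0], 0],
    [-1, [0, 0, 30], 0],
    [-1, [0, 0, 30], 0],
    [-1, [0, 0, 16], 0],
    [-1, [0, 0, 0], 0],
    [-1, [0, 0, 0], 0],
    [-1, [0, 0, 0], 0],
  ],
)

```text
t: 8.65
tool_pos: [0.6058, 0.0805, 0.1778]
orientation: [-0.273, 3.127, -0.0]
force: [-0.1, 0.0, -1.4]
opening: 0.0136
```

```bash
python3 - <<'E'
from h import *
c=optics.read_camera("wrist");np.savez("w7.npz",**c)
s=robot.read_state();print(s["t"],s["tool_pos"],s["force"]);
cv2.imwrite("pics/w7z.png",cv2.resize(c["color"][30:220,210:440,::-1],None,fx=3.4,fy=3.4,interpolation=2))
cv2.imwrite("pics/w7.png",c["color"][:,:,::-1])
E
```

```text
8.7 [0.6058738  0.08039731 0.17781038] [-0.0297146   0.30091542 -1.04425207]
```

View pics/w7z.png

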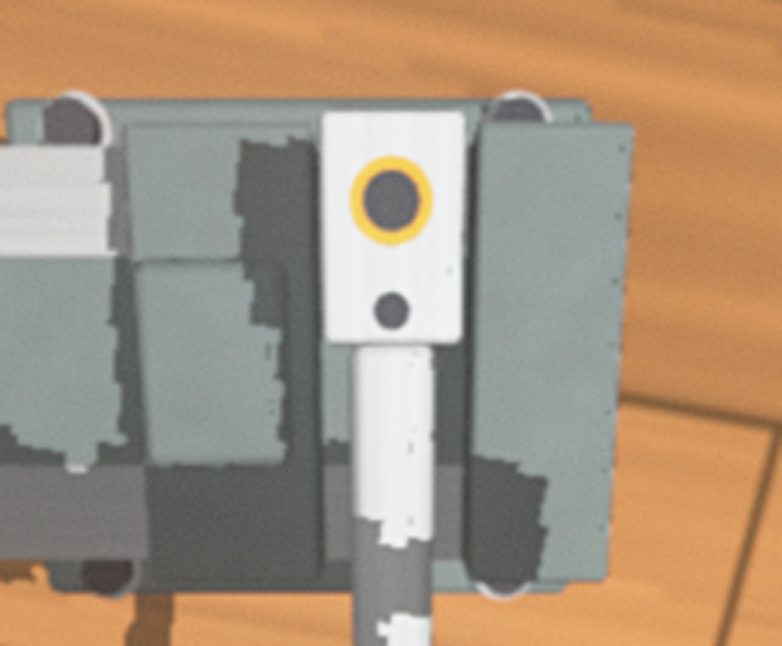

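```bash
python3 - <<'E'
from h import *
c=dict(np.load("w7.npz"));s=robot.read_state();A=axes(s);yaw=np.arctan2(-A[0,1],A[1,1]);print(yaw)
z2p=lambda x,y:((x+.5)/3.4-.5+210,(y+.5)/3.4-.5+30)
def t(x,y,z):return (A.T@(atz(c,z2p(x,y),z)-s["tool_pos"])*1000).round(1)
for n,x,y,z in[("fix near",482,122,.147),("fix far",470,580,.147),("fixR near",633,126,.147),("fixR far",605,580,.147),("mov near",318,124,.147),("mov far",322,578,.147),("lev",321,111,.1892),("lev",464,111,.1892),("lev",463,342,.1892),("lev",325,344,.1892)]:print(n,t(x,y,z))
E
```

```text
0.17415403815733205
fix near [111.5  17.6  30.5]
fix far [22.8 17.2 30.7]
fixR near [110.9  46.1  30.4]
fixR far [22.8 45.9 30.7]
mov near [111.2 -13.3  30.5]
mov far [ 23.2 -14.2  30.7]
lev [104.   -9.8 -11.7]
lev [104.   11.3 -11.7]
lev [ 71.1  11.8 -11.6]
lev [ 70.8  -9.8 -11.6]
```

>>> send_rows(
  targets=[
    [-1, [1.5, 1, 10], 0],
    [-1, [0, 0, 14], 0],
    [-1, [0, 0, 14], 0],
    [-1, [0, 0, 8], 0],
    [-1, [0, 0, 0], 0],
    [-1, [0, 0, 0], 0],
  ],
)

```text
t: 9.3
tool_pos: [0.6027, 0.0809, 0.1288]
orientation: [0.273, -3.128, -0.0]
force: [0.7, -0.0, -1.8]
opening: 0.0137
```

```bash
python3 - <<'E'
from h import *
c=optics.read_camera("wrist");np.savez("w8.npz",**c)
s=robot.read_state();print(s["t"],s["tool_pos"],s["force"]);
cv2.imwrite("pics/w8z.png",cv2.resize(c["color"][10:220,190:450,::-1],None,fx=3,fy=3,interpolation=2))
E
```

```text
9.35 [0.60289405 0.08091331 0.12914323] [ 0.55455318  0.56609517 -2.35816205]
```

View pics/w8z.png

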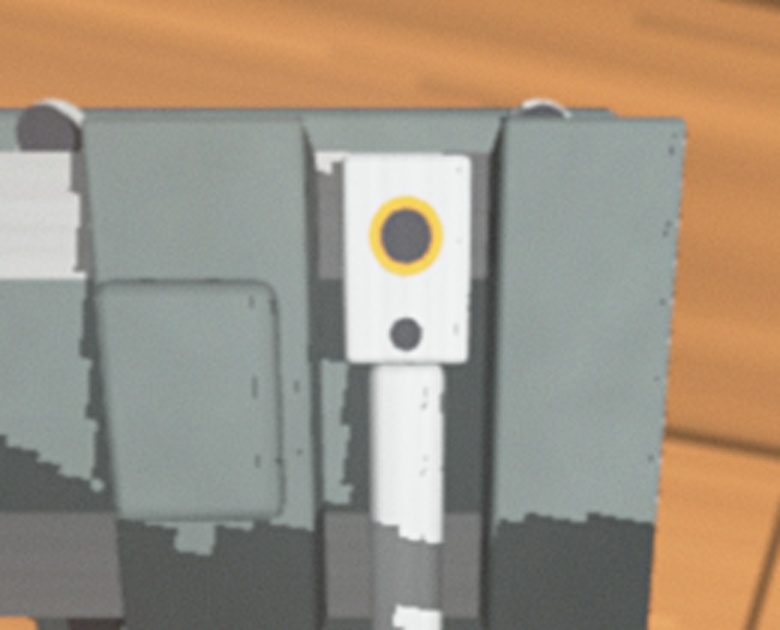

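>>> send_rows(
  targets=[
    [-1, [0, 0, 1], 0],
    [-1, [0, 0, 0.5], 0],
    [-1, [0, 0, 0], 0],
  ],
)

```text
t: 9.65
tool_pos: [0.6031, 0.081, 0.1281]
orientation: [-0.273, 3.13, -0.0]
force: [0.6, -0.5, -1.9]
opening: 0.0136
```

>>> send_rows(
  targets=[
    [-1, [0, 0, 0.7], 0],
    [-1, [0, 0, 0.7], 0],
    [-1, [0, 0, 0], 0],
  ],
)

```text
t: 9.95
tool_pos: [0.6032, 0.081, 0.1271]
orientation: [-0.273, 3.129, -0.0]
force: [-0.9, -0.5, 1.4]
opening: 0.0133
```

>>> send_rows(
  targets=[
    [-0.4, [0, 0, 0], 0],
    [-0.4, [0, 0, 0], 0],
    [0, [0, 0, 0], 0],
    [0, [0, 0, 0], 0],
    [0, [0, 0, 0], 0],
    [0, [0, 0, -15], 0],
    [0, [0, 0, -30], 0],
    [0, [0, 0, -30], 0],
    [0, [0, 0, -30], 0],
    [0, [0, 0, 0], 0],
  ],
)

```text
t: 10.95
tool_pos: [0.6059, 0.0811, 0.2392]
orientation: [-0.273, 3.12, -0.001]
force: [0.6, 0.5, 0.7]
opening: 0.0465
```

```bash
python3 - <<'E'
from h import *
c=optics.read_camera("wrist");np.savez("w9.npz",**c)
s=robot.read_state();print(s["t"],s["tool_pos"],s["force"],s["opening"]);
cv2.imwrite("pics/w9z.png",c["color"][:,:,::-1])
E
```

```text
11.0 [0.6049813  0.08105329 0.23632746] [ 0.50471045  0.54067836 -0.66225749] 0.04646643305663875
```

View pics/w9z.png

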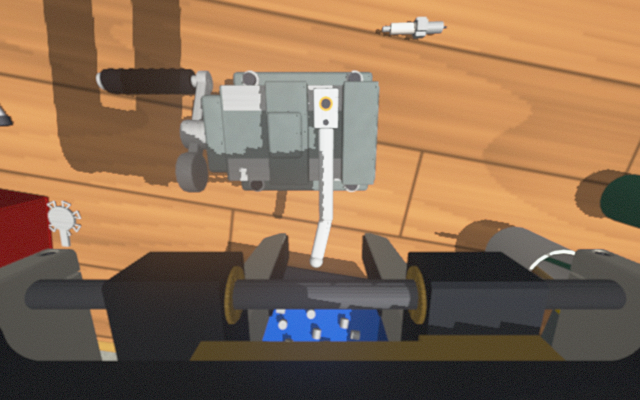

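```bash
python3 - <<'E'
from h import *
c7=dict(np.load("w7.npz"));c=dict(np.load("w9.npz"))
yaw=.174;cs,sn=np.cos(yaw),np.sin(yaw)
A=np.array([[-cs,-sn,0],[-sn,cs,0],[0,0,-1]]).T  # columns tool x,y,z
A=np.c_[[-cs,-sn,0],[-sn,cs,0],[0,0,-1]]
f=np.array([.60587,.0804,0])+A@[.0672,.0174,0];print("f",f)
vo=f-np.array([-sn,cs,0])*.025
np.savez("vise.npz",vo=vo,yaw=yaw)
def tov(w):d=w-vo;return np.array([d[0]*cs+d[1]*sn,-d[0]*sn+d[1]*cs,w[2]])*1000
V=lambda p:vtow(vo,yaw,p)
print("hub seen",tov(atz(c,(193,132),.125)))
for d in optics.cut_out("wrist","sleeve")[:1]:
    m=d["region"];ys,xs=np.nonzero(m);print(d["confidence"],d["point"],xs.min(),xs.max(),ys.min(),ys.max())
    for u in(110,130,150,170,185):
        r=ys[xs==u];print(u,r.min(),r.max())
    # for midpoints: intersect ray w/ circle x^2+(z-105)^2=65^2 approx, scanning angle
    for u in(120,147,175):
        r=ys[xs==u];v=r.mean()
        for z in np.arange(40,172,10):
            w=tov(atz(c,(u,v),z/1000));rr=np.hypot(w[0],z-105)
            if abs(rr-65)<8:print(u,z,w.round(1),rr.round(1))
t=optics.read_camera("top");d=optics.cut_out("top","sleeve")
for d in d[:1]:
    ys,xs=np.nonzero(d["region"]);print("top",d["confidence"],xs.min(),xs.max(),ys.min(),ys.max(),d["point"])
    for z in (40,70,105,140,170):print(z,tov(atz(t,d["point"],z/1000)).round(1))
E
```

```text
f [0.53667236 0.08590338 0.        ]
hub seen [  -2.18616338 -118.64905418  125.        ]
0.83 [149.1, 83.8] 99 194 67 95
110 68 94
130 68 94
150 69 94
170 68 95
185 69 94
120 70 [ -56.9 -217.6   70. ] 66.8
120 80 [ -55.3 -210.9   80. ] 60.7
120 140 [ -45.7 -170.2  140. ] 57.6
120 150 [ -44.1 -163.4  150. ] 63.0
120 160 [ -42.5 -156.6  160. ] 69.5
147 60 [ -57.4 -193.9   60. ] 72.9
147 70 [ -55.8 -188.    70. ] 65.9
147 80 [ -54.3 -182.1   80. ] 59.7
147 150 [ -43.3 -140.8  150. ] 62.5
147 160 [ -41.8 -134.9  160. ] 69.1
175 60 [ -56.9 -162.1   60. ] 72.5
175 70 [ -55.3 -157.1   70. ] 65.5
175 80 [ -53.8 -152.1   80. ] 59.3
175 150 [ -43.  -117.3  150. ] 62.2
175 160 [ -41.4 -112.4  160. ] 68.8
top 0.78 383 411 200 212 [397.8, 204.2]
40 [ -49.7 -197.4   40. ]
70 [ -52.  -190.8   70. ]
105 [ -54.6 -183.   105. ]
140 [ -57.3 -175.2  140. ]
170 [ -59.5 -168.6  170. ]
```

```bash
python3 - <<'E'
from h import *
s=robot.read_state();print(s["q"].round(3));v=np.load("vise.npz");vo,yaw=v["vo"],float(v["yaw"])
A=axes(s);print("yaw",np.arctan2(-A[0,1],A[1,1]))
t=vtow(vo,yaw,[(-55.6,-195,71.5-19)])[0];print(vo,t)
d=t-s["tool_pos"];d[2]=0
for turn in(1.571,-1.571):
    print(turn);plan(d,turn,n=14,s=s)
E
```

```text
[ 0.049  0.148  1.446 -0.     1.548 -1.696]
yaw 0.17417110320145585
[0.54100045 0.06128087 0.        ] [ 0.51999905 -0.14040032  0.0525    ]
1.571
[1, [8.6, -14.5, 0.0], 0.1122]
[1, [6.9, -15.4, 0.0], 0.1122]
[1, [5.1, -16.1, 0.0], 0.1122]
[1, [3.3, -16.6, 0.0], 0.1122]
[1, [1.4, -16.8, 0.0], 0.1122]
[1, [-0.5, -16.9, 0.0], 0.1122]
[1, [-2.4, -16.7, 0.0], 0.1122]
[1, [-4.2, -16.3, 0.0], 0.1122]
[1, [-6.0, -15.8, 0.0], 0.1122]
[1, [-7.8, -15.0, 0.0], 0.1122]
[1, [-9.4, -14.0, 0.0], 0.1122]
[1, [-10.9, -12.9, 0.0], 0.1122]
[1, [-12.3, -11.6, 0.0], 0.1122]
[1, [-13.5, -10.1, 0.0], 0.1122]
-1.571
[1, [8.6, -14.5, 0.0], -0.1122]
[1, [10.1, -13.5, 0.0], -0.1122]
[1, [11.6, -12.3, 0.0], -0.1122]
[1, [12.9, -10.9, 0.0], -0.1122]
[1, [14.0, -9.4, 0.0], -0.1122]
[1, [15.0, -7.8, 0.0], -0.1122]
[1, [15.8, -6.0, 0.0], -0.1122]
[1, [16.3, -4.2, 0.0], -0.1122]
[1, [16.7, -2.4, 0.0], -0.1122]
[1, [16.9, -0.5, 0.0], -0.1122]
[1, [16.8, 1.4, 0.0], -0.1122]
[1, [16.6, 3.3, 0.0], -0.1122]
[1, [16.1, 5.1, 0.0], -0.1122]
[1, [15.4, 6.9, 0.0], -0.1122]
```

>>> send_rows(
  targets=[
    [1, [8.6, -14.5, 0], 0.112],
    [1, [7, -15.4, 0], 0.112],
    [1, [5, -16, 0], 0.112],
    [1, [3.3, -16.6, 0], 0.112],
    [1, [1.4, -16.8, 0], 0.112],
    [1, [-0.5, -17, 0], 0.112],
    [1, [-2.4, -16.7, 0], 0.112],
    [1, [-4.2, -16.3, 0], 0.112],
    [1, [-6, -15.8, 0], 0.112],
    [1, [-7.8, -15, 0], 0.112],
    [1, [-9.4, -14, 0], 0.112],
    [1, [-11, -13, 0], 0.112],
  ],
)

```text
t: 12.35
tool_pos: [0.531, -0.1093, 0.2301]
orientation: [-1.739, -2.613, 0.001]
force: [0.5, -0.3, 0.3]
opening: 0.0931
```

>>> send_rows(
  targets=[
    [1, [-12.3, -11.6, 0], 0.112],
    [1, [-13.5, -10, 0], 0.115],
    [1, [-5, 0, 0], 0],
    [1, [0, 0, 0], 0],
    [1, [0, 0, 0], 0],
  ],
)

```text
t: 12.85
tool_pos: [0.5214, -0.1449, 0.2311]
orientation: [-2.016, -2.408, 0.0]
force: [-0.1, -0.1, -0.6]
opening: 0.0931
```

```bash
python3 - <<'E'
from h import *
c=optics.read_camera("wrist");np.savez("w10.npz",**c)
s=robot.read_state();v=np.load("vise.npz");vo,yaw=v["vo"],float(v["yaw"])
print(s["t"],s["tool_pos"],s["force"],s["opening"],s["q"].round(3));A=axes(s);print("x axis yaw",np.arctan2(A[1,0],A[0,0]),"want",yaw+np.pi/2)
t=vtow(vo,yaw,[(-55.6,-200,71.5-15)])[0];print(t,(A.T@(t-s["tool_pos"])*1000).round(1))
cv2.imwrite("pics/w10.png",c["color"][:,:,::-1])
for d in optics.cut_out("wrist","sleeve")[:1]:
    ys,xs=np.nonzero(d["region"]);print(d["confidence"],d["point"],xs.min(),xs.max(),ys.min(),ys.max())
    for z in(60,71,80):
        w=(A.T@(atz(c,d["point"],z/1000)-s["tool_pos"])*1000).round(1);print(z,w)
E
```

```text
12.9 [ 0.52152795 -0.14483507  0.23134455] [0.53744861 1.4280147  0.66095021] 0.09340380291359213 [-0.366 -0.033  1.634  0.     1.541 -0.542]
x axis yaw 1.747338654100825 want 1.7447963267948965
[ 0.52086466 -0.14532482  0.0565    ] [ -0.5  -0.7 174.8]
0.89 [321.9, 182.3] 312 335 140 222
60 [ 12.6  -3.6 171.4]
71 [ 14.4  -3.5 160.4]
80 [ 16.   -3.4 151.4]
```

View pics/w10.png

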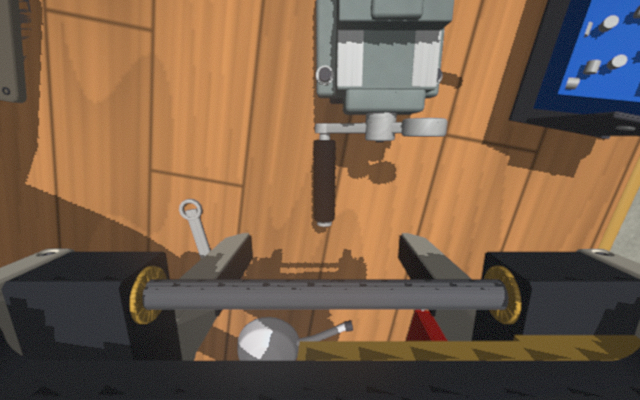

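```bash
python3 - <<'E'
from h import *
c=dict(np.load("w10.npz"));s=robot.read_state();A=axes(s)
for n,p,z in[("hub",(380,127),.108),("vise mid",(391.5,90),.125),("bedL",(338,85),.125),("bedR",(440,85),.125),("pin",(323,128),.0715),("slv0",(324,142),.0715),("slv1",(324,222),.0715)]:
    print(n,(A.T@(atz(c,p,z)-s["tool_pos"])*1000).round(1))
E
```

```text
hub [ 76.2  54.7 123.4]
vise mid [108.1  60.3 106.5]
bedL [112.3  11.8 106.5]
bedR [112.4 103.9 106.4]
pin [ 76.   -2.1 160. ]
slv0 [ 60.7  -1.  160. ]
slv1 [-34.4  -1.1 159.9]
```

>>> send_rows(
  targets=[
    [1, [0, -2, 30], 0],
    [1, [0, 0, 40], 0],
    [1, [0, 0, 40], 0],
    [1, [0, 0, 40], 0],
    [1, [0, 0, 22], 0],
    [-1, [0, 0, 0], 0],
    [-1, [0, 0, 0], 0],
    [-1, [0, 0, 0], 0],
    [-1, [0, 0, 0], 0],
    [-1, [0, 0, 0], 0],
    [-1, [0, 0, 0], 0],
    [-1, [0, 0, 0], 0],
  ],
  newtons=50,
)

```text
t: 14.15
tool_pos: [0.5197, -0.146, 0.0601]
orientation: [2.02, 2.406, 0.0]
force: [0.7, -0.8, 0.5]
opening: 0.0415
```

>>> send_rows(
  targets=[
    [-1, [0, 0, 0], 0],
    [-1, [0, 0, 0], 0],
    [-1, [0, 0, 0], 0],
    [-1, [0, 0, 0], 0],
    [-1, [0, 0, 0], 0],
    [-1, [0, 0, 0], 0],
  ],
)

```text
t: 14.75
tool_pos: [0.5203, -0.1458, 0.0599]
orientation: [2.019, 2.405, 0.002]
force: [5.0, 1.0, -2.8]
opening: 0.0251
```

```bash
cat >> h.py <<'E'
def st():
    s=robot.read_state();v=np.load("vise.npz");vo,yaw=v["vo"],float(v["yaw"]);cs,sn=np.cos(yaw),np.sin(yaw)
    d=s["tool_pos"]-vo;p=np.array([d[0]*cs+d[1]*sn,-d[0]*sn+d[1]*cs,s["tool_pos"][2]])*1000
    F=s["force"];f=np.array([F[0]*cs+F[1]*sn,-F[0]*sn+F[1]*cs,F[2]])
    print("t",round(s["t"],2),"TCP vise",p.round(1),"F vise",f.round(1),"open",round(s["opening"],4));return s,p,f
E
python3 - <<'E'
from h import *
c=optics.read_camera("wrist");st()
cv2.imwrite("pics/w11.png",c["color"][:,:,::-1])
E
```

```text
t 14.8 TCP vise [ -56.2 -200.4   59.9] F vise [ 4.9 -0.2 -3. ] open 0.0249
```

View pics/w11.png

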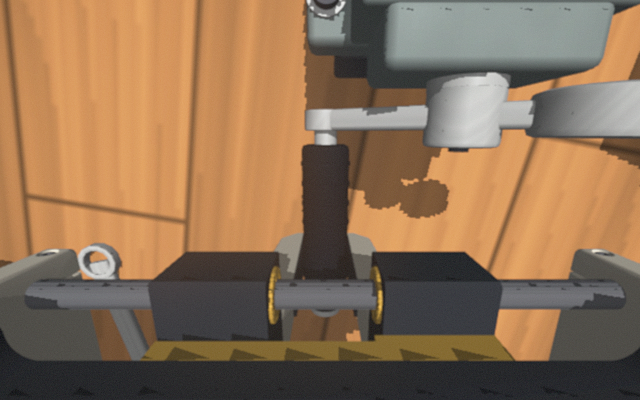

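```bash
python3 - <<'E'
from h import *
s,p,f=st();c=optics.read_camera("wrist");A=axes(s)
for n,q,z in[("hub",(463.5,115),.105),("hubL",(427,115),.105),("hubR",(500,115),.105),("pin",(326,138),.072),("pin",(326,138),.078),("sl",(326,170),.072),("sl",(326,170),.078),("disc",(585,110),.12)]:
    print(n,z,(A.T@(atz(c,q,z)-s["tool_pos"])*1000).round(1))
E
```

```text
t 14.8 TCP vise [ -56.2 -200.4   59.9] F vise [ 4.9 -0.2 -3. ] open 0.0249
hub 0.105 [ 77.2  57.  -45. ]
hubL 0.105 [ 77.2  42.  -45.1]
hubR 0.105 [ 77.2  72.1 -45. ]
pin 0.072 [ 67.6   0.6 -12.1]
pin 0.078 [ 67.7   0.6 -18.1]
sl 0.072 [ 50.5   0.7 -12.1]
sl 0.078 [ 51.3   0.6 -18.1]
disc 0.12 [ 78.   93.4 -60. ]
```

```bash
python3 - <<'E'
import numpy as np
th=2.623;y=z=0
cy,cz=65*np.cos(th),65*np.sin(th);Y0,Z0=cy,cz;ay=az=0
for i in range(1,48):
    t=th+.15*i;a=round(65*np.cos(t)-Y0-ay,1);b=round(65*np.sin(t)-Z0-az,1);ay+=a;az+=b
    print(i,round(t,3),f"[-1,[0,{a:.1f},{b:.1f}],0]")
E
```

```text
1 2.773 [-1,[0,-4.2,-8.8],0]
2 2.923 [-1,[0,-2.8,-9.3],0]
3 3.073 [-1,[0,-1.4,-9.7],0]
4 3.223 [-1,[0,0.1,-9.7],0]
5 3.373 [-1,[0,1.5,-9.6],0]
6 3.523 [-1,[0,2.9,-9.3],0]
7 3.673 [-1,[0,4.3,-8.8],0]
8 3.823 [-1,[0,5.6,-8.0],0]
9 3.973 [-1,[0,6.7,-7.0],0]
10 4.123 [-1,[0,7.6,-6.1],0]
11 4.273 [-1,[0,8.5,-4.7],0]
12 4.423 [-1,[0,9.1,-3.5],0]
13 4.573 [-1,[0,9.5,-2.1],0]
14 4.723 [-1,[0,9.7,-0.6],0]
15 4.873 [-1,[0,9.7,0.8],0]
16 5.023 [-1,[0,9.5,2.3],0]
17 5.173 [-1,[0,9.0,3.7],0]
18 5.323 [-1,[0,8.4,4.9],0]
19 5.473 [-1,[0,7.6,6.2],0]
20 5.623 [-1,[0,6.5,7.2],0]
21 5.773 [-1,[0,5.4,8.1],0]
22 5.923 [-1,[0,4.1,8.9],0]
23 6.073 [-1,[0,2.7,9.3],0]
24 6.223 [-1,[0,1.3,9.7],0]
25 6.373 [-1,[0,-0.1,9.7],0]
26 6.523 [-1,[0,-1.6,9.6],0]
27 6.673 [-1,[0,-3.0,9.3],0]
28 6.823 [-1,[0,-4.4,8.7],0]
29 6.973 [-1,[0,-5.6,7.9],0]
30 7.123 [-1,[0,-6.8,7.1],0]
31 7.273 [-1,[0,-7.7,5.9],0]
32 7.423 [-1,[0,-8.5,4.7],0]
33 7.573 [-1,[0,-9.1,3.4],0]
34 7.723 [-1,[0,-9.6,2.0],0]
35 7.873 [-1,[0,-9.7,0.6],0]
36 8.023 [-1,[0,-9.7,-0.9],0]
37 8.173 [-1,[0,-9.4,-2.4],0]
38 8.323 [-1,[0,-9.0,-3.7],0]
39 8.473 [-1,[0,-8.4,-5.1],0]
40 8.623 [-1,[0,-7.4,-6.2],0]
41 8.773 [-1,[0,-6.5,-7.3],0]
42 8.923 [-1,[0,-5.3,-8.2],0]
43 9.073 [-1,[0,-4.1,-8.8],0]
44 9.223 [-1,[0,-2.6,-9.4],0]
45 9.373 [-1,[0,-1.3,-9.7],0]
46 9.523 [-1,[0,0.3,-9.7],0]
47 9.673 [-1,[0,1.6,-9.6],0]
```

>>> send_rows(
  targets=[
    [-1, [0, -3.2, -8.8], 0],
    [-1, [0, -2.8, -9.3], 0],
    [-1, [0, -1.4, -9.7], 0],
    [-1, [0, 0.1, -9.7], 0],
  ],
)

```text
t: 15.25
tool_pos: [0.5117, -0.1472, 0.0962]
orientation: [-2.02, -2.405, 0.001]
force: [6.7, -2.3, -12.1]
opening: 0.0249
```

```bash
cat >> h.py <<'E'
def crank(ctr=(0.6,92.0),th=None):
    s,p,f=st();x,z=p[0]-ctr[0],p[2]-ctr[1];t=np.arctan2(-z,x)%(2*np.pi)
    r=np.hypot(x,z);T=np.array([-np.sin(t),-np.cos(t)]);N=np.array([np.cos(t),-np.sin(t)])
    print("theta",t.round(3),"r",r.round(1),"tangential resist",-(f[[0,2]]@T).round(1),"radial",(f[[0,2]]@N).round(1))
E
python3 -c "
from h import *
crank()"
```

```text
t 15.25 TCP vise [ -65.  -200.3   96.2] F vise [  6.2  -3.5 -12.1] open 0.0249
theta 3.206 r 65.7 tangential resist 11.7 radial -7.0
```

>>> send_rows(
  targets=[
    [-1, [0, 2.5, -9.6], 0],
    [-1, [0, 2.9, -9.3], 0],
    [-1, [0, 4.3, -8.8], 0],
    [-1, [0, 5.6, -8.0], 0],
    [-1, [0, 6.7, -7.0], 0],
    [-1, [0, 7.6, -6.1], 0],
    [-1, [0, 8.5, -4.7], 0],
  ],
)

```text
t: 15.95
tool_pos: [0.5467, -0.1412, 0.1502]
orientation: [-2.017, -2.401, 0.008]
force: [-13.6, -3.0, 1.6]
opening: 0.0249
```

```bash
python3 -c "
from h import *
crank()"
```

```text
t 15.95 TCP vise [ -29.4 -200.4  150.2] F vise [-13.9  -0.6   1.6] open 0.0249
theta 4.236 r 65.4 tangential resist 11.6 radial 7.9
```

>>> send_rows(
  targets=[
    [-1, [0, 8.6, -4.2], 0],
    [-1, [0, 9.3, -2.4], 0],
    [-1, [0, 9.7, -0.6], 0],
    [-1, [0, 9.7, 0.8], 0],
    [-1, [0, 9.5, 2.3], 0],
    [-1, [0, 9.0, 3.7], 0],
  ],
)

```text
t: 16.55
tool_pos: [0.6032, -0.1313, 0.1511]
orientation: [-2.018, -2.403, 0.005]
force: [-10.3, -2.8, 3.0]
opening: 0.0249
```

```bash
python3 -c "
from h import *
crank()"
```

```text
t 16.55 TCP vise [  27.9 -200.4  151.1] F vise [-10.6  -0.9   3. ] open 0.0249
theta 5.145 r 65.2 tangential resist 10.9 radial -1.7
```

>>> send_rows(
  targets=[
    [-1, [0, 8.4, 4.9], 0],
    [-1, [0, 7.6, 6.2], 0],
    [-1, [0, 6.5, 7.2], 0],
    [-1, [0, 5.4, 8.1], 0],
    [-1, [0, 4.1, 8.9], 0],
    [-1, [0, 2.7, 9.3], 0],
    [-1, [0, 1.3, 9.7], 0],
  ],
)

```text
t: 17.25
tool_pos: [0.6397, -0.1248, 0.0979]
orientation: [-2.019, -2.405, 0.002]
force: [-10.4, -0.3, 10.7]
opening: 0.0249
```

```bash
python3 -c "
from h import *
crank()"
```

```text
t 17.25 TCP vise [  65.  -200.4   97.9] F vise [-10.3   1.5  10.7] open 0.0249
theta 6.192 r 64.7 tangential resist 11.5 radial -9.3
```

Radial pull of 9 N inward: trim about 1.5 mm inwards and go on.

>>> send_rows(
  targets=[
    [-1, [0, -1.1, 9.7], 0],
    [-1, [0, -2.3, 9.6], 0],
    [-1, [0, -3.0, 9.3], 0],
    [-1, [0, -4.4, 8.7], 0],
    [-1, [0, -5.6, 7.9], 0],
    [-1, [0, -6.8, 7.1], 0],
  ],
)

```text
t: 17.85
tool_pos: [0.6222, -0.1281, 0.0477]
orientation: [2.015, 2.401, 0.01]
force: [13.3, 4.8, 1.3]
opening: 0.025
```

```bash
python3 -c "
from h import *
crank()"
```

```text
t 17.85 TCP vise [  47.2 -200.6   47.7] F vise [13.9  2.4  1.3] open 0.025
theta 0.76 r 64.3 tangential resist 10.5 radial 9.1
```

>>> send_rows(
  targets=[
    [-1, [0, -7.4, 6.5], 0],
    [-1, [0, -8.2, 5.1], 0],
    [-1, [0, -9.1, 3.4], 0],
  ],
)

```text
t: 18.15
tool_pos: [0.5968, -0.1324, 0.0312]
orientation: [2.016, 2.402, 0.008]
force: [13.4, 3.0, -5.6]
opening: 0.0251
```

```bash
python3 -c "
from h import *
crank()"
```

```text
t 18.15 TCP vise [  21.5 -200.5   31.2] F vise [13.7  0.6 -5.6] open 0.0251
theta 1.241 r 64.3 tangential resist 11.1 radial 9.7
```

>>> send_rows(
  targets=[
    [-1, [0, -6.4, 2.2], 0],
    [-1, [0, -6.4, 1.4], 0],
  ],
)

```text
t: 18.35
tool_pos: [0.5837, -0.1348, 0.0279]
orientation: [2.016, 2.402, 0.007]
force: [10.1, 3.5, 0.8]
opening: 0.0248
```

```bash
python3 -c "
from h import *
crank()"
```

```text
t 18.35 TCP vise [   8.1 -200.5   27.9] F vise [10.6  1.7  0.8] open 0.0248
theta 1.454 r 64.5 tangential resist 10.6 radial 0.4
```

>>> send_rows(
  targets=[
    [-1, [0, -6.5, 0.2], 0],
    [-1, [0, -6.5, -0.4], 0],
  ],
)

```text
t: 18.55
tool_pos: [0.5705, -0.1371, 0.0277]
orientation: [2.017, 2.403, 0.006]
force: [9.5, 2.3, -3.2]
opening: 0.0254
```

```bash
python3 -c "
from h import *
crank()"
```

```text
t 18.55 TCP vise [  -5.3 -200.5   27.7] F vise [ 9.8  0.6 -3.2] open 0.0254
theta 1.663 r 64.6 tangential resist 10.0 radial 2.3
```

>>> send_rows(
  targets=[
    [-1, [0, -6.4, -1.1], 0],
    [-1, [0, -6.4, -1.7], 0],
  ],
)

```text
t: 18.75
tool_pos: [0.5574, -0.1393, 0.0302]
orientation: [2.017, 2.403, 0.005]
force: [9.7, 1.8, -3.7]
opening: 0.025
```

```bash
python3 -c "
from h import *
crank()"
```

```text
t 18.75 TCP vise [ -18.6 -200.4   30.2] F vise [ 9.9  0.1 -3.7] open 0.025
theta 1.872 r 64.7 tangential resist 10.5 radial 0.6
```

>>> send_rows(
  targets=[
    [-1, [0, -6.2, -2.3], 0],
    [-1, [0, -6.0, -2.9], 0],
  ],
)

```text
t: 18.95
tool_pos: [0.5452, -0.1415, 0.0353]
orientation: [2.018, 2.404, 0.005]
force: [8.7, 1.4, -4.3]
opening: 0.0249
```

```bash
python3 -c "
from h import *
crank()"
```

```text
t 18.95 TCP vise [ -31.  -200.4   35.3] F vise [ 8.8 -0.1 -4.3] open 0.0249
theta 2.079 r 64.9 tangential resist 9.8 radial -0.5
```

>>> send_rows(
  targets=[
    [-1, [0, -5.7, -3.5], 0],
    [-1, [0, -5.3, -4.0], 0],
  ],
)

```text
t: 19.15
tool_pos: [0.5343, -0.1434, 0.0428]
orientation: [2.018, 2.404, 0.005]
force: [9.4, 1.9, -5.1]
opening: 0.0251
```

```bash
python3 -c "
from h import *
crank()
c=optics.read_camera('wrist');cv2.imwrite('pics/w12.png',c['color'][:,:,::-1])
c=optics.read_camera('top');cv2.imwrite('pics/t12.png',cv2.resize(c['color'][150:240,300:430,::-1],None,fx=6,fy=6,interpolation=2))"
```

```text
t 19.15 TCP vise [ -42.  -200.4   42.8] F vise [ 9.6  0.3 -5.1] open 0.0251
theta 2.285 r 65.1 tangential resist 10.6 radial -2.4
```

View pics/t12.png

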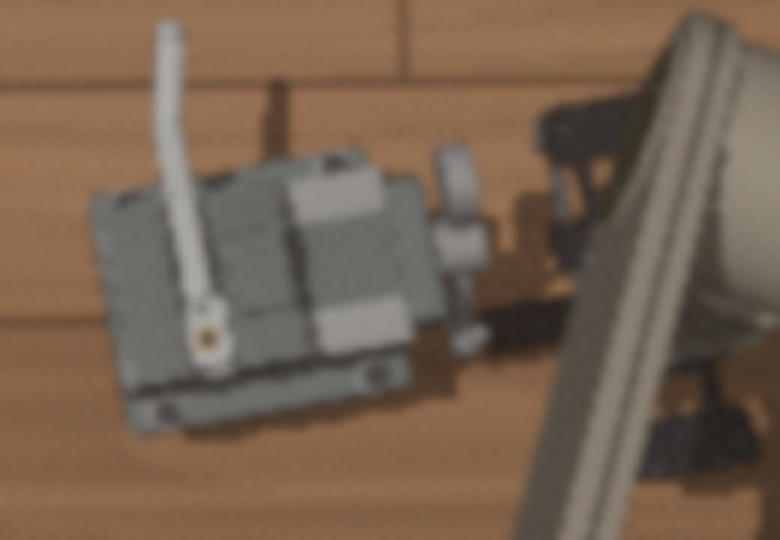

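>>> send_rows(
  targets=[
    [-1, [0, -4.9, -4.5], 0],
    [-1, [0, -4.4, -4.9], 0],
  ],
)

```text
t: 19.45
tool_pos: [0.5254, -0.1449, 0.0522]
orientation: [2.018, 2.403, 0.005]
force: [12.1, 1.6, -6.9]
opening: 0.0246
```

```bash
python3 -c "
from h import *
crank()"
```

```text
t 19.45 TCP vise [ -51.1 -200.4   52.2] F vise [12.2 -0.5 -6.9] open 0.0246
theta 2.485 r 65.2 tangential resist 12.9 radial -5.4
```

>>> send_rows(
  targets=[
    [-1, [0, -3.9, -5.2], 0],
    [-1, [0, -3.3, -5.5], 0],
  ],
)

```text
t: 19.65
tool_pos: [0.5186, -0.1461, 0.0629]
orientation: [2.017, 2.403, 0.006]
force: [14.7, 3.2, -9.2]
opening: 0.0244
```

```bash
python3 -c "
from h import *
crank()"
```

```text
t 19.65 TCP vise [ -58.  -200.4   62.9] F vise [15.   0.6 -9.2] open 0.0244
theta 2.681 r 65.4 tangential resist 14.9 radial -9.3
```

>>> send_rows(
  targets=[
    [-1, [0, 1.5, 1], 0],
    [-1, [0, 0, 0], 0],
  ],
)

```text
t: 19.85
tool_pos: [0.5189, -0.1461, 0.0624]
orientation: [2.018, 2.405, 0.002]
force: [0.7, 3.2, 7.5]
opening: 0.0248
```

```bash
python3 -c "
from h import *
crank()"
```

```text
t 19.85 TCP vise [ -57.7 -200.4   62.4] F vise [1.3 3.  7.5] open 0.0248
theta 2.672 r 65.3 tangential resist -6.1 radial -4.5
```

>>> send_rows(
  targets=[
    [-0.3, [0, 0, 0], 0],
    [-0.2, [0, 0, 0], 0],
    [0.2, [0, 0, 0], 0],
    [0.6, [0, 0, 0], 0],
    [1, [0, 0, 0], 0],
    [1, [0, 0, 0], 0],
    [1, [0, 0, 0], 0],
    [1, [0, 0, -15], 0],
    [1, [0, 0, -30], 0],
    [1, [0, 0, -40], 0],
    [1, [0, 0, -40], 0],
    [1, [0, 0, -40], 0],
  ],
)

```text
t: 21.05
tool_pos: [0.5172, -0.1462, 0.2287]
orientation: [2.019, 2.405, 0.001]
force: [0.4, -0.5, 0.5]
opening: 0.0928
```

>>> send_rows(
  targets=[
    [1, [-20, 0, 0], 0],
    [1, [-20, 0, 0], 0],
    [1, [0, 0, 0], 0],
  ],
)

```text
t: 21.35
tool_pos: [0.5247, -0.1875, 0.2275]
orientation: [2.02, 2.403, -0.0]
force: [-0.6, 0.4, -0.2]
opening: 0.0932
```

```bash
python3 -c "
from h import *
s,p,f=st()
c=optics.read_camera('wrist');cv2.imwrite('pics/w13.png',c['color'][:,:,::-1])
c=optics.read_camera('scene');cv2.imwrite('pics/s13.png',cv2.resize(c['color'][150:270,190:450,::-1],None,fx=3,fy=3,interpolation=2))
c=optics.read_camera('top');cv2.imwrite('pics/t13.png',cv2.resize(c['color'][130:280,290:430,::-1],None,fx=4,fy=4,interpolation=2))"
```

```text
t 21.35 TCP vise [ -59.1 -242.2  227.5] F vise [-0.6  0.5 -0.2] open 0.0932
```

View pics/w13.png

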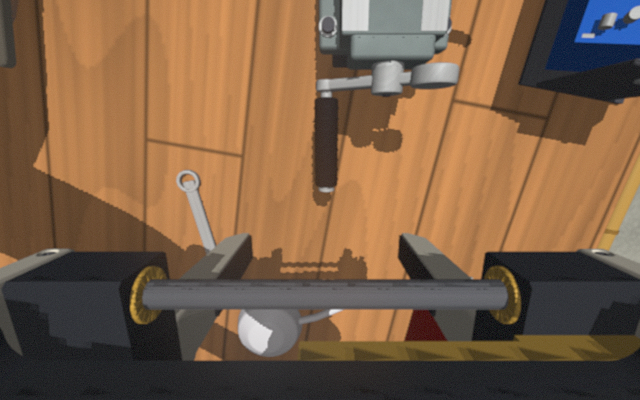

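View pics/t13.png

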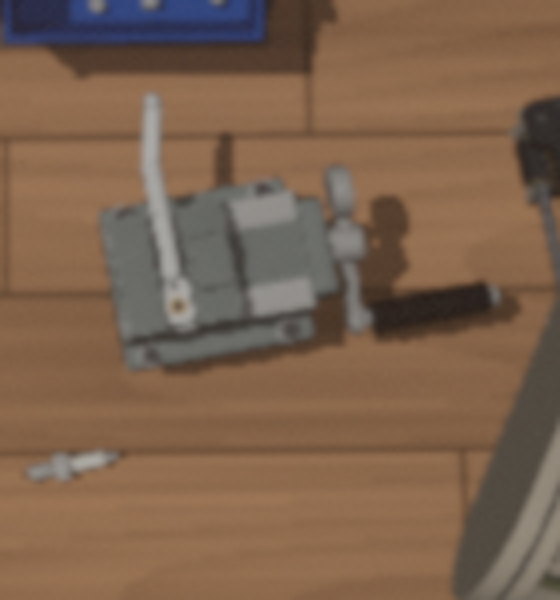

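View pics/s13.png

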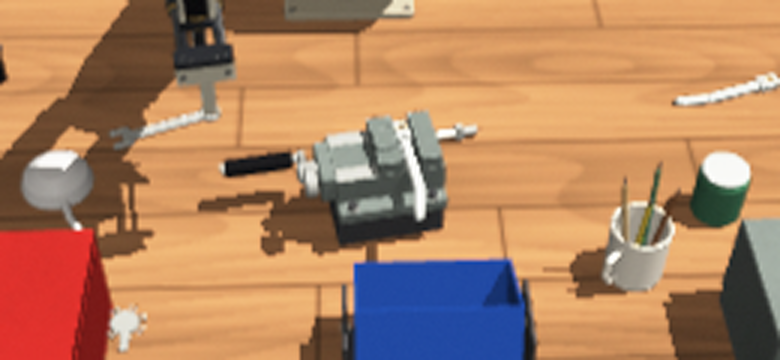

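>>> send_rows(
  targets=[
    [1, [36, 12, 0], 0],
    [1, [36, 12, 0], 0],
    [1, [36, 12, 0], 0],
    [1, [36, 12, 0], 0],
    [1, [36, 12, 0], 0],
    [1, [0, 0, 0], 0],
    [1, [0, 0, 0], 0],
  ],
)

```text
t: 22.2
tool_pos: [0.5519, 0.0033, 0.2257]
orientation: [-2.016, -2.409, 0.001]
force: [0.2, 0.2, -0.2]
opening: 0.093
```

```bash
python3 -c "
from h import *
s,p,f=st()
c=optics.read_camera('wrist');cv2.imwrite('pics/w14.png',cv2.resize(c['color'][40:260,200:470,::-1],None,fx=2.7,fy=2.7,interpolation=2))"
```

```text
t 22.2 TCP vise [  0.7 -59.  225.7] F vise [ 0.3  0.2 -0.2] open 0.093
```

View pics/w14.png

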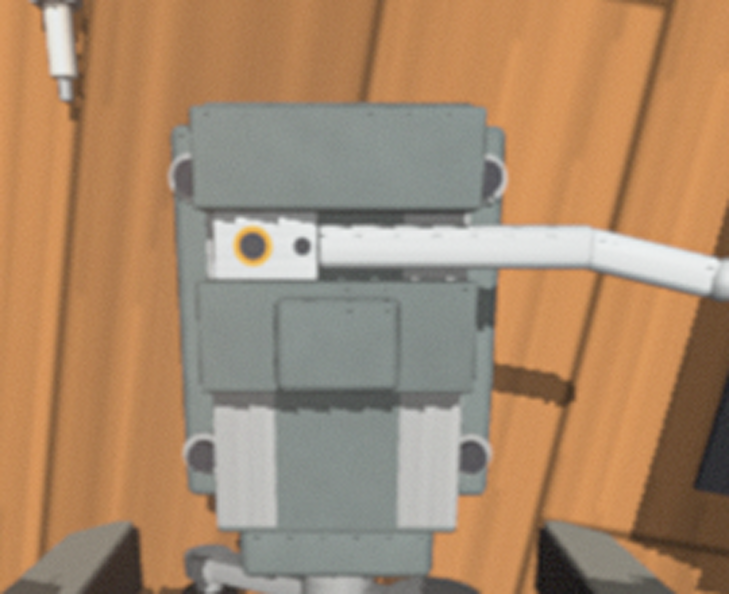

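```bash
python3 -c "
from h import *
print(ticket.close_job())"
```

```text
the job is handed in; nothing more can be done
None
```

The rightmost lever is clamped in the vise and the job is handed in, at about 22 s of the 72 s allowed. I got no verdict on it.

- **Lever:** I laid it flat on the bed, pivot end between the jaws about 22 mm off the middle, blade hanging out on the vise's +x side. It was the one at top-view pixel (247,228). The one at (175,273) was the look-alike.
- **Winding:** I wound the sleeve about one turn in a single grip. The force across it stayed at 10 to 11.7 N while running free, then rose to 12.9 N and 14.9 N. I stopped there, about 4.5 N above free running, which is roughly 180 N of clamping.
- **Last checks:** The final wrist picture shows the pivot block square between the jaws with no visible gap. In the last pictures nothing else on the bench looked moved, and the open gripper touched nothing.
- **Loose ends:**
  - While easing off before letting go, the sleeve briefly felt about 6 N the other way. The crank angle changed by only 0.01 rad, so I take the clamping as unaffected, though I did not measure it again.
  - My first estimate of where the jaws were was wrong: I took the bed strips for the jaws. I corrected it from a second picture before placing the lever.

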